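Pack the powder jars back into the print kit

ROBOT

A 7-joint arm with a two-finger parallel gripper is mounted at the origin on the work surface. World frame = base frame: x ahead of the robot, y to its left, z up, the work surface at z = 0. Lengths are in m, angles in degrees, forces in N, time in s.
With the tool pointing down it reaches from about 0.425 to 0.95 m from the base axis. Payload 4.7 kg.
Tool frame: the origin (TCP) lies on the centre line of the jaws, within the pads' length; the fingertips stand 8 mm ahead of it and the grasp point (between the pads) lies 11 mm behind it; z points along the fingers, y is the line along which they close (so a half turn about z gives the same grasp; the last joint's range is limited). The gripper opens to 85 mm and grips with 20 to 120 N. Pads are 22 mm wide; open, the fingers measure 114 mm over their backs; the gripper's body (76 mm by 85 mm) begins 54 mm behind the grasp point. The pads swing forward as they close: fully open they stand 13 mm farther back than shut.
Start: joints at [-76.427, 26.849, -2.785, 87.806, 1.381, 65.374, -4.715], TCP at [0.177, 0.651, 0.239] pointing down, gripper open.
Joint ranges: [-148.3, 148.3], [-19.14, 114.17], [-79.39, 73.82], [5.75, 140.21], [-59.74, 239.74], [12.07, 113.84], [-152.46, 152.46]. Speed limits (degrees/s): [147.25, 147.25, 180, 180, 180, 180, 180].

INTERFACE

Orientations are given as [roll, pitch, yaw] about the fixed x, y, z axes, in that order (R = Rz(yaw) Ry(pitch) Rx(roll)).
In Python, from rig import manip gives the robot as it stands. The module is installed in compiled form; this text tells all that it offers.
- The arm moves only by the shell command python3 -m pendant 'ROWS' [FORCE]. ROWS is JSON, a list of rows, each an object with "dp": the shift along the tool's x, y, z in mm, a list of three; "turn": the turn about the tool's z in degrees; "jaw": the opening in per cent of the stroke, from 0 (shut) to 100 (fully open). In form: [{"dp": [tx, ty, tz], "turn": turn, "jaw": jaw}, ...]. A call has exactly 5 rows; each row is the pose to reach, as a shift and turn from the pose commanded when the call began, along the tool's axes at that moment; what a row does not reach only later rows make up. A row lasts 1/12 s, in which the tool goes at most 41.7 mm and 7.16 degrees, less where a joint would pass 70% of its speed; a pose out of reach is approached as far as the arm can. A call with a gripper value outside its range is refused whole. The fingers move at their own pace and stop on an object; FORCE is the grip in N (left out, the last holds). Time passes only in rows, so rows that repeat a pose let the fingers close, or fill a call up. It gives the time, the measured TCP pose, the force, the opening and the grip force at its end, in the units of the state.
- manip.sense(): the state, without advancing time (a new reading comes with each control period).
- manip.get_image(name): name is "side" or "top" or "wrist"; returns a dict with "img" (384x512x3 uint8, blue, green, red), "z_map" (384x512 float32, m along the optical axis (not along the pixel's ray), 0 where there is no reading), "mtx" (3x3 intrinsics, pixels), "position" and "rotation" of the camera in the world. Camera axes: x right, y up, looking along -z (the intrinsics and any distortion apply to the point x, -y, -z); pixel columns grow to the right and rows downward; lengths in m; the calibration is good to about 2 mm. A picture is of the moment at which its call begins.
- manip.sign_off(): hands the job in; it is judged then, once.
Trained networks look in a picture, given as the dict that the camera call returned (one of the last four; its "shot" number tells which), for a name from the list of things; names that differ only in an ending like _2 or _b are one class to them, and where a whole thing is asked for, a point or a joint stands for the part that bears it (a point fixed in the world has none). Each returns a list of dicts, best first, with "conf" (0 to 1); they miss things now and then, are a little off and sometimes report something else, mostly with a low value. They report only what shows in the picture. A call takes as long as a camera call. They do not tell look-alikes from the thing itself.
- manip.spot_in(query, picture): "rect" ([centre column, centre row, width, height] in pixels, round what is visible of it).
- manip.spot_point(query, picture): "point" ([column, row] in pixels: a listed point, or the origin of a listed thing).
The state is a dict: "clock": time; "qpos": joint angles; "joint_velocities": joint speeds; "joint_torque": joint torques, N m; "position": TCP position; "eef_rot": TCP orientation; "ft_force": force on the tool from outside, world axes, zero at the start; "ft_torque": the same for the moment, N m; "width": finger opening in m; "finger_force": force on a finger pad.
Only numpy, scipy, OpenCV 4.12 (cv2) and the standard library are available. Lean on these libraries where they do the work, as an engineer would, in place of code of your own. Each camera call takes 0.05 s, during which the arm holds its last target. There are 200 camera calls.

TASK

The fingerprint demonstration is over: pack the kit. Stand each of the three powder jars and the white tape carton in the well cut for its shape and size in the open case's foam, right down on the well's floor, and keep them upright on the way. Leave the water bottle and the drinking glass where they stand.

Things in the scene. Friction and masses are not known exactly. Their poses are not given: they have to be found in the camera images.
- jar_small_mid (a point): small powder jar, grey plastic with a black screw lid and white label: 36 mm diameter, 66 mm high, about 60 g, standing on the brown sheet of paper (2 mm thick). The point is its centre, half-way up; z along its axis, up.
- jar_tall_mid (a point): tall powder jar of the same make: 49 mm diameter, 80 mm high, about 130 g, standing on the brown sheet. The point is its centre, half-way up; z up.
- jar_wide_mid (a point): wide, squat powder jar of the same make: 62 mm diameter, 68 mm high, about 170 g, standing on the brown sheet. The point is its centre, half-way up; z up.
- carton_mid (a point): small upright white carton of lifting tape: 58 mm along its x, 36 mm along its y, 74 mm high, about 90 g, standing on the brown sheet with its x axis up to 0.85 rad either side of straight ahead of the robot. The point is its centre, half-way up; z up.
- well_small (a point): round well, 52 mm across and 14 mm deep, in a dark foam block: the place of the small jar. The point is the centre of its flat pale floor, 64 mm above the table; foam top at 78 mm. The block (104 mm square) is one of four, set 2 x 2 in any arrangement in the fixed open black kit case (rim at 80 mm). Axes of all wells: z up, x and y along the case's sides, x within 0.2 rad of straight ahead of the robot.
- well_tall (a point): round well, 65 mm across and 14 mm deep, in a foam block of the same set: the place of the tall jar. The point is the centre of the well's floor, 64 mm above the table.
- well_wide (a point): round well, 78 mm across and 14 mm deep, in a foam block of the same set: the place of the wide jar. The point is the centre of the well's floor, 64 mm above the table.
- well_carton (a point): rectangular well, 74 mm along its x, 52 mm along its y and 14 mm deep, in a foam block of the same set: the place of the carton, its long side along the well's long side. The point is the centre of the well's floor, 64 mm above the table; z up.
- bottle_mid (a point): green glass water bottle, 58 mm diameter, 195 mm high, standing on the table beyond the sheet. The point is its centre, half-way up. A bystander, loose; leave it.
- tumbler_mid (a point): empty drinking glass, 68 mm across the rim, 95 mm high, standing on the table beyond the sheet. The point is its centre, half-way up. A bystander, loose; leave it.
Not all that is in view belongs to the job. Leave any blue or red look-alike of the part that bears jar_tall_mid alone.

How it is judged (in metres and radians):
At the end, for the whole second after the job is handed in: The small, tall and wide jar and the carton each stand upright (within 0.1 rad) on the floor of their own well (centre within 12 mm of the well's centre, height within 4 mm), at rest (horizontal distance between jar_small_mid and well_small below 0.012 m and z of jar_small_mid in the frame of well_small between 0.029 and 0.037 m and angle between each of jar_small_mid, jar_tall_mid, jar_wide_mid, carton_mid's own z axis and vertical below 0.1 rad and horizontal distance between jar_tall_mid and well_tall below 0.012 m and z of jar_tall_mid in the frame of well_tall between 0.036 and 0.044 m and horizontal distance between jar_wide_mid and well_wide below 0.012 m and z of jar_wide_mid in the frame of well_wide between 0.03 and 0.038 m and horizontal distance between carton_mid and well_carton below 0.012 m and z of carton_mid in the frame of well_carton between 0.033 and 0.041 m and linear speed of each of jar_small, jar_tall, jar_wide, carton below 0.01 m/s); the robot touches nothing.
It fails at once if a jar or the carton is tipped over (more than 0.7 rad) (angle between any of jar_small_mid, jar_tall_mid, jar_wide_mid, carton_mid's own z axis and vertical above 0.7 rad).
It fails at once if the bottle or the glass is shifted more than 30 mm or knocked over (distance of any of bottle_mid, tumbler_mid from where it was at the start of the episode above 0.03 m).
It also fails if it takes over 112 s, if anything falls off the work surface, if the arm or the gripper's body presses on something with over 40 N, if the wrist force passes 120 N, or if a joint passes its speed limit or range.

## Working session

There is one attempt and no reset: what is moved stays moved. The work goes in short steps, Python scripts to look and compute and a shell command to move; the robot and the scene stay as the last step left them, time stands still between calls to the robot, and variables do not carry over. Pictures are saved under pics/ and viewed, at most 14 in all, crops included, and the job is handed in when it is done.

```bash
mkdir -p pics; cat > h.py <<'E'
import numpy as np, cv2
from rig import manip
N=['jar_small_mid','jar_tall_mid','jar_wide_mid','carton_mid','well_small','well_tall','well_wide','well_carton','bottle_mid','tumbler_mid']
Z=dict(zip(N,[.035,.042,.036,.039,.064,.064,.064,.064,.0975,.0475]))
def ray(p,uv):
    m=np.array(p['mtx']);R=np.array(p['rotation']);R=R if R.shape==(3,3) else None
    d=np.linalg.inv(m)@[uv[0],uv[1],1]; return np.array(p['position']),R@[d[0],-d[1],-d[2]]
def at(p,uv,z):
    o,d=ray(p,uv); return o+d*(z-o[2])/d[2]
def cloud(p):
    h,w=p['z_map'].shape;v,u=np.mgrid[:h,:w];z=p['z_map'];m=np.array(p['mtx'])
    c=np.stack([(u-m[0,2])/m[0,0]*z,-(v-m[1,2])/m[1,1]*z,-z],-1)
    P=c@np.array(p['rotation']).T+p['position'];P[z==0]=np.nan;return P
E
python3 - <<'E'
from h import *
s=manip.sense();print(s)
for c in ['top','side']:
    p=manip.get_image(c);print(c,p['mtx'],p['position'],p['rotation'],[k for k in p]);cv2.imwrite(f'pics/{c}0.png',p['img'])
    for n in N:
        for r in manip.spot_point(n,p)[:3]:print(n,np.round(r['point']),round(r['conf'],2),np.round(at(p,r['point'],Z[n]),3))
E
```

```text
{'clock': 0.0, 'qpos': array([-76.42926517,  26.89873248,  -2.78520936,  87.87479353,
         1.37994949,  65.37438768,  -4.71270858]), 'joint_velocities': array([ 0.0471727 ,  0.01007662, -0.02718296, -0.05088931,  0.02398313,
       -0.09249599,  0.00101103]), 'joint_torque': array([ 4.61581803e-04, -5.10295272e+01, -4.65837051e-02, -2.37706804e+01,
        1.06174999e-02,  7.79015914e-03, -1.06354324e-05]), 'position': array([0.17710492, 0.6507553 , 0.23823676]), 'eef_rot': array([-1.79885643e+02,  3.00267004e-03,  1.64778437e+02]), 'ft_force': array([-0.89746507,  0.28438383, -0.16952517]), 'ft_torque': array([-0.02358327, -0.00324637, -0.05255327]), 'finger_force': 0.0, 'width': 0.085197560140029}
top [[363.66266398   0.         258.63805037]
 [  0.         363.66266398 191.03330317]
 [  0.           0.           1.        ]] [0.50103874 0.00621091 0.95649748] [  4.49174545   0.85775221 -88.53079172] ['img', 'z_map', 'mtx', 'position', 'rotation', 'shot']Traceback (most recent call last):
  File "<stdin>", line 6, in <module>
  File "h.py", line 9, in at
    o,d=ray(p,uv); return o+d*(z-o[2])/d[2]
        ~~~^^^^^^
  File "h.py", line 7, in ray
    d=np.linalg.inv(m)@[uv[0],uv[1],1]; return np.array(p['position']),R@[d[0],-d[1],-d[2]]
                                                                       ~^~~~~~~~~~~~~~~~~~~
TypeError: unsupported operand type(s) for @: 'NoneType' and 'list'
```

View pics/top0.png

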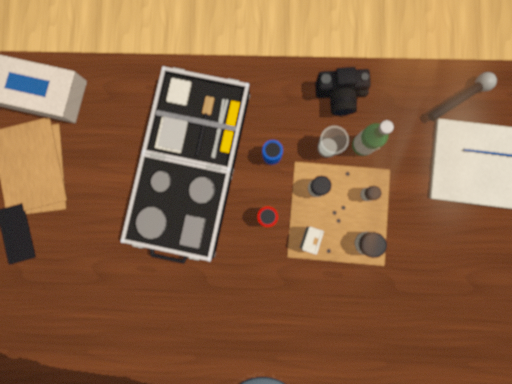

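The top view shows the sheet with four objects: tall jar (320,186), small jar (373,193), carton (313,240) and wide jar (371,244). Blue (272,152) and red (267,216) look-alikes stand off the sheet. The case wells are at (160,181), (202,190), (151,222) and (193,231).

```bash
python3 - <<'E'
s=open('h.py').read()
s=s.replace("import numpy as np, cv2","import numpy as np, cv2\nfrom scipy.spatial.transform import Rotation\ndef RM(p): return Rotation.from_euler('xyz',p['rotation'],degrees=True).as_matrix()")
s=s.replace("R=np.array(p['rotation']);R=R if R.shape==(3,3) else None","R=RM(p)").replace("np.array(p['rotation']).T","RM(p).T")
open('h.py','w').write(s)
E
python3 - <<'E'
from h import *
for c in ['top']:
    p=manip.get_image(c)
    for n in N:
        for r in manip.spot_point(n,p)[:3]:print(n,np.round(r['point']),round(r['conf'],2),np.round(at(p,r['point'],Z[n]),3))
P=cloud(p)
# top-surface clusters on the sheet
for n,(u,v),zt in [('tall',(320,186),.082),('small',(373,193),.068),('wide',(371,244),.07),('carton',(313,240),.076)]:
    q=P[v-20:v+21,u-20:u+21].reshape(-1,3);q=q[np.abs(q[:,2]-zt)<.008]
    (c,wh,a)=cv2.minAreaRect((q[:,:2]*1000).astype(np.float32));print(n,np.round(c),np.round(wh),round(a,1),len(q),np.nanmedian(q[:,2]))
q=P[150:260,120:225].reshape(-1,3)
q=q[(q[:,2]>.055)&(q[:,2]<.07)];print('floor px',len(q))
for (u,v) in [(160,181),(202,190),(151,222),(193,231)]:
    print((u,v),np.round(P[v,u],3))
# floors by colour
g=cv2.cvtColor(p['img'],cv2.COLOR_BGR2GRAY);m=((g>70)&(g<170)).astype(np.uint8)
for (u,v) in [(160,181),(202,190),(151,222),(193,231)]:
    k=cv2.connectedComponents(m)[1];k=(k==k[v,u]);vv,uu=np.nonzero(k)
    w=np.array([at(p,(a,b),.064) for a,b in zip(uu,vv)])[:,:2]
    (c,wh,a)=cv2.minAreaRect((w*1000).astype(np.float32));print('well',(u,v),len(w),w.mean(0).round(4),c,np.round(wh),round(a,1))
x=cv2.resize(p['img'][130:265,115:400],None,fx=2.8,fy=2.8,interpolation=cv2.INTER_CUBIC);cv2.imwrite('pics/crop0.png',x)
E
```

```text
jar_small_mid [369. 192.] 0.84 [ 0.578 -0.258  0.035]
jar_tall_mid [274. 153.] 0.86 [ 0.671 -0.016  0.042]
jar_tall_mid [319. 183.] 0.77 [ 0.596 -0.129  0.042]
jar_tall_mid [202. 191.] 0.45 [0.57  0.164 0.042]
jar_wide_mid [367. 242.] 0.65 [ 0.452 -0.253  0.036]
jar_wide_mid [190. 232.] 0.24 [0.464 0.192 0.036]
well_small [159. 178.] 0.57 [0.597 0.268 0.064]
well_tall [206. 188.] 0.57 [0.574 0.152 0.064]
well_tall [159. 182.] 0.41 [0.586 0.268 0.064]
well_wide [152. 220.] 0.61 [0.492 0.281 0.064]
well_carton [193. 236.] 0.91 [0.458 0.179 0.064]
bottle_mid [375. 140.] 0.59 [ 0.696 -0.253  0.098]
bottle_mid [368. 193.] 0.35 [ 0.569 -0.237  0.098]
tumbler_mid [333. 141.] 0.9 [ 0.703 -0.163  0.047]
tall [ 586. -129.] [46. 49.] 0.4 328 0.08259439973140309
small [ 573. -260.] [35. 37.] 0.2 186 0.06818679428638208
wide [ 447. -258.] [62. 61.] 66.5 548 0.07060150484265282
carton [ 454. -111.] [36. 58.] 72.9 378 0.07627234953546747
floor px 3012
(160, 181) [0.59  0.266 0.066]
(202, 190) [0.57  0.161 0.063]
(151, 222) [0.488 0.284 0.064]
(193, 231) [0.469 0.18  0.063]
well (160, 181) 364 [0.5896 0.2658] (589.5772705078125, 265.8587341308594) [51. 53.] 65.1
well (202, 190) 582 [0.5709 0.1629] (570.9908447265625, 163.26031494140625) [65. 66.] 65.1
well (151, 222) 829 [0.487  0.2846] (487.52447509765625, 284.40338134765625) [77. 77.] 47.2
well (193, 231) 704 [0.4682 0.1819] (468.3301086425781, 181.97747802734375) [54. 79.] 80.7
```

View pics/crop0.png

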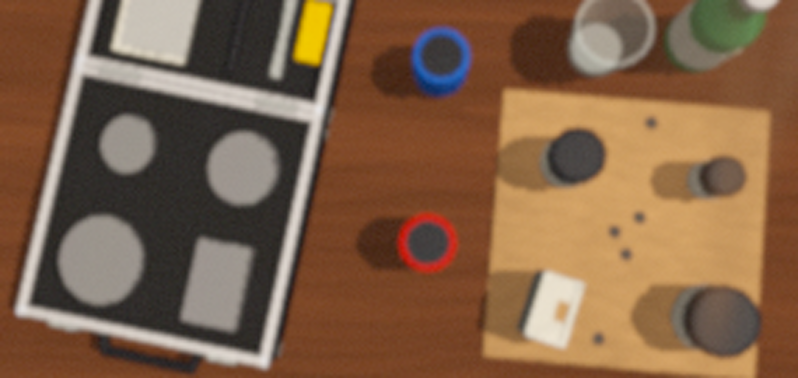

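Candidates for the tall jar: blue (272,152), red (267,216) and grey (320,186). The grey one is right: in the crop, at (575,155), it is grey with a black lid, on the sheet, and its depth fit gives 49 mm. The crop also confirms the wells: small (160,181), tall (202,190), wide (151,222), carton (193,231). I'll approach the tall jar.

```bash
A='python3 -m pendant'
python3 -m pendant '[{"dp":[-15,-16,0],"turn":0,"jaw":100},{"dp":[-40,-43,0],"turn":0,"jaw":100},{"dp":[-65,-70,0],"turn":0,"jaw":100},{"dp":[-92,-99,0],"turn":0,"jaw":100},{"dp":[-120,-129,0],"turn":0,"jaw":100}]' 60 
python3 -m pendant '[{"dp":[-24,-26,0],"turn":0,"jaw":100},{"dp":[-48,-52,0],"turn":0,"jaw":100},{"dp":[-72,-77,0],"turn":0,"jaw":100},{"dp":[-96,-103,0],"turn":0,"jaw":100},{"dp":[-120,-129,0],"turn":0,"jaw":100}]'
python3 -m pendant '[{"dp":[-24,-26,0],"turn":0,"jaw":100},{"dp":[-48,-52,0],"turn":0,"jaw":100},{"dp":[-72,-77,0],"turn":0,"jaw":100},{"dp":[-96,-103,0],"turn":0,"jaw":100},{"dp":[-120,-129,0],"turn":0,"jaw":100}]'
python3 -m pendant '[{"dp":[-24,-26,0],"turn":0,"jaw":100},{"dp":[-48,-52,0],"turn":0,"jaw":100},{"dp":[-72,-77,0],"turn":0,"jaw":100},{"dp":[-96,-103,0],"turn":0,"jaw":100},{"dp":[-120,-129,0],"turn":0,"jaw":100}]'
python3 -m pendant '[{"dp":[-28,-30,0],"turn":0,"jaw":100},{"dp":[-56,-60,0],"turn":0,"jaw":100},{"dp":[-84,-90,0],"turn":0,"jaw":100},{"dp":[-108,-116,0],"turn":0,"jaw":100},{"dp":[-120,-129,0],"turn":0,"jaw":100}]'
cat >> h.py <<'E'
def go(x,y,z,yaw=None):
    s=manip.sense();d=np.array([x,y,z])-s['position'];w=np.radians(s['eef_rot'][2]);c,n=np.cos(w),np.sin(w)
    print('t',round(s['clock'],2),'pos',s['position'].round(4),'rot',s['eef_rot'].round(1),'width',round(s['width'],4),'F',s['ft_force'].round(1),'grip',round(s['finger_force'],1))
    print('dp mm',np.round(1000*np.array([d[0]*c+d[1]*n,d[0]*n-d[1]*c,-d[2]]),1),'turn',None if yaw is None else round((s['eef_rot'][2]-yaw+180)%360-180,1))
def top(u,v,zt,p,r=60,tol=.008):
    P=cloud(p)[max(0,v-r):v+r,max(0,u-r):u+r].reshape(-1,3);q=P[np.abs(P[:,2]-zt)<tol]
    return cv2.minAreaRect((q[:,:2]*1000).astype(np.float32)),np.median(q,0),len(q)
E
python3 - <<'E'
from h import *
go(.586,-.129,.041)
p=manip.get_image('wrist');cv2.imwrite('pics/w1.png',p['img'])
P=cloud(p).reshape(-1,3)
for n,x,y,zt in [('tall',.586,-.129,.082),('small',.573,-.260,.068),('wide',.447,-.258,.07),('carton',.454,-.111,.076)]:
    q=P[(np.hypot(P[:,0]-x,P[:,1]-y)<.05)&(abs(P[:,2]-zt)<.006)]
    if len(q)>20: print(n,len(q),[np.round(k,1) for k in cv2.minAreaRect((q[:,:2]*1000).astype(np.float32))],np.median(q[:,2]))
E
```

```text
clock: 1.07
position: [0.2594, 0.4941, 0.2394]
eef_rot: [180.0, -0.0, 164.8]
ft_force: [0.9, 0.7, 0.1]
width: 0.0854
finger_force: 0.0
clock: 1.48
position: [0.3417, 0.3378, 0.2397]
eef_rot: [179.9, 0.0, 164.8]
ft_force: [0.9, -0.4, -0.4]
width: 0.0854
finger_force: 0.0
clock: 1.9
position: [0.4236, 0.1818, 0.2397]
eef_rot: [179.9, 0.0, 164.8]
ft_force: [0.3, -0.5, 1.2]
width: 0.0855
finger_force: 0.0
clock: 2.32
position: [0.5055, 0.0258, 0.2397]
eef_rot: [180.0, 0.0, 164.8]
ft_force: [0.7, 0.6, 0.6]
width: 0.0857
finger_force: 0.0
clock: 2.73
position: [0.5879, -0.134, 0.2396]
eef_rot: [-179.9, 0.1, 164.5]
ft_force: [-0.5, 0.4, 0.2]
width: 0.0856
finger_force: 0.0
t 2.73 pos [ 0.5879 -0.134   0.2396] rot [-1.799e+02  1.000e-01  1.645e+02] width 0.0856 F [-0.5  0.4  0.2] grip 0.0
dp mm [  3.2   4.4 198.6] turn None
tall 1562 [array([ 589.1, -126.7]), array([48.9, 49.3]), np.float64(8.1)] 0.08145565647832745
small 754 [array([ 576.3, -256.9]), array([35.2, 37.1]), np.float64(63.6)] 0.06735346341904783
wide 3242 [array([ 449.7, -255.4]), array([62.1, 61.8]), np.float64(5.6)] 0.06965275726113324
carton 2586 [array([ 456.8, -108.8]), array([36.1, 58.4]), np.float64(73.0)] 0.07526122494932438
```

View pics/w1.png

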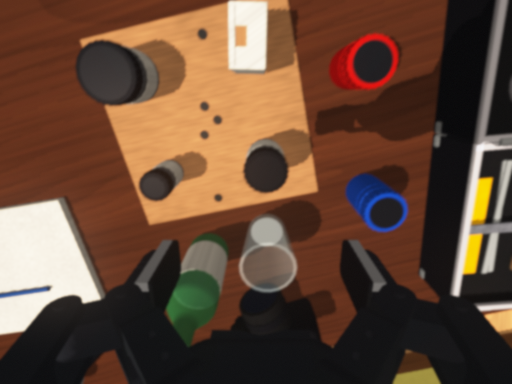

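The wrist picture shows the tall jar at (266,165), the small jar (160,182), wide jar (108,72) and carton (248,35), all consistent with the top view to about 3 mm. Now descend on the tall jar and grip.

```bash
python3 -m pendant '[{"dp":[0,1,25],"turn":0,"jaw":100},{"dp":[0,1,60],"turn":0,"jaw":100},{"dp":[0,1,95],"turn":0,"jaw":100},{"dp":[0,1,130],"turn":0,"jaw":100},{"dp":[0,1,155],"turn":0,"jaw":100}]' 50
python3 -m pendant '[{"dp":[0,0,15],"turn":0,"jaw":100},{"dp":[0,0,28],"turn":0,"jaw":100},{"dp":[0,0,38],"turn":0,"jaw":100},{"dp":[0,0,43],"turn":0,"jaw":100},{"dp":[0,0,43],"turn":0,"jaw":100}]'
python3 -m pendant '[{"dp":[0,0,0],"turn":0,"jaw":40},{"dp":[0,0,0],"turn":0,"jaw":40},{"dp":[0,0,0],"turn":0,"jaw":40},{"dp":[0,0,0],"turn":0,"jaw":40},{"dp":[0,0,0],"turn":0,"jaw":40}]'
python3 -m pendant '[{"dp":[0,0,0],"turn":0,"jaw":40},{"dp":[0,0,0],"turn":0,"jaw":40},{"dp":[0,0,0],"turn":0,"jaw":40},{"dp":[0,0,0],"turn":0,"jaw":40},{"dp":[0,0,0],"turn":0,"jaw":40}]'
python3 -m pendant '[{"dp":[0,0,-10],"turn":0,"jaw":40},{"dp":[0,0,-30],"turn":0,"jaw":40},{"dp":[0,0,-55],"turn":0,"jaw":40},{"dp":[0,0,-80],"turn":0,"jaw":40},{"dp":[0,0,-100],"turn":0,"jaw":40}]'
python3 -m pendant '[{"dp":[0,0,-15],"turn":0,"jaw":40},{"dp":[0,0,-20],"turn":0,"jaw":40},{"dp":[0,0,-20],"turn":0,"jaw":40},{"dp":[0,0,-20],"turn":0,"jaw":40},{"dp":[0,0,-20],"turn":0,"jaw":40}]'
python3 - <<'E'
from h import *
go(.5725,.1645,.161)
P=cloud(manip.get_image('top'))
q=P[60:150,155:240].reshape(-1,3);print('upper compartment max z',np.nanpercentile(q[:,2],[50,99,100]))
E
```

```text
clock: 3.2
position: [0.5857, -0.1267, 0.0815]
eef_rot: [180.0, -0.2, 164.8]
ft_force: [-0.8, 0.2, 0.2]
width: 0.0855
finger_force: 0.0
clock: 3.62
position: [0.5869, -0.1274, 0.0408]
eef_rot: [180.0, -0.0, 164.8]
ft_force: [0.0, 0.3, 0.4]
width: 0.0855
finger_force: 0.0
clock: 4.03
position: [0.588, -0.1279, 0.0425]
eef_rot: [180.0, 0.1, 164.8]
ft_force: [-0.3, -0.1, 6.9]
width: 0.0479
finger_force: 51.5
clock: 4.45
position: [0.588, -0.1279, 0.0425]
eef_rot: [180.0, 0.1, 164.8]
ft_force: [0.3, -0.3, 5.7]
width: 0.0481
finger_force: 51.5
clock: 4.87
position: [0.5871, -0.1278, 0.1432]
eef_rot: [180.0, 0.0, 164.8]
ft_force: [-0.3, -0.7, -0.8]
width: 0.0481
finger_force: 51.6
clock: 5.28
position: [0.5861, -0.1273, 0.16]
eef_rot: [-180.0, -0.2, 164.8]
ft_force: [-0.1, 0.8, -1.0]
width: 0.0481
finger_force: 51.6
t 5.28 pos [ 0.5861 -0.1273  0.16  ] rot [-180.    -0.2  164.8] width 0.0481 F [-0.1  0.8 -1. ] grip 51.6
dp mm [ 89.7 278.   -1. ] turn None
upper compartment max z [0.06120852 0.08144934 0.0844575 ]
```

```bash
python3 -m pendant '[{"dp":[4,12,0],"turn":0,"jaw":40},{"dp":[12,37,0],"turn":0,"jaw":40},{"dp":[22,69,0],"turn":0,"jaw":40},{"dp":[34,104,0],"turn":0,"jaw":40},{"dp":[45,139,0],"turn":0,"jaw":40}]'
python3 -m pendant '[{"dp":[12,35,0],"turn":0,"jaw":40},{"dp":[24,70,0],"turn":0,"jaw":40},{"dp":[34,102,0],"turn":0,"jaw":40},{"dp":[42,127,0],"turn":0,"jaw":40},{"dp":[46,139,0],"turn":0,"jaw":40}]'
python3 -m pendant '[{"dp":[0,0,0],"turn":0,"jaw":40},{"dp":[0,0,8],"turn":0,"jaw":40},{"dp":[0,0,20],"turn":0,"jaw":40},{"dp":[0,0,30],"turn":0,"jaw":40},{"dp":[0,0,38],"turn":0,"jaw":40}]'
python3 - <<'E'
from h import *
go(.5725,.1645,.103)
p=manip.get_image('side');cv2.imwrite('pics/s1.png',p['img'])
p=manip.get_image('top');cv2.imwrite('pics/t1.png',cv2.resize(p['img'][130:270,110:300],None,fx=3,fy=3,interpolation=cv2.INTER_CUBIC))
E
```

```text
clock: 5.75
position: [0.5792, 0.0204, 0.1605]
eef_rot: [-180.0, -0.1, 164.7]
ft_force: [0.3, 0.1, -1.8]
width: 0.048
finger_force: 51.7
clock: 6.17
position: [0.5706, 0.1707, 0.1604]
eef_rot: [179.9, -0.1, 165.2]
ft_force: [0.1, 0.1, -0.8]
width: 0.0479
finger_force: 51.7
clock: 6.58
position: [0.5716, 0.162, 0.1213]
eef_rot: [-179.9, -0.1, 164.6]
ft_force: [-0.2, -0.2, -1.2]
width: 0.0481
finger_force: 51.7
t 6.58 pos [0.5716 0.162  0.1213] rot [-1.799e+02 -1.000e-01  1.646e+02] width 0.0481 F [-0.2 -0.2 -1.2] grip 51.7
dp mm [-0.2  2.6 18.3] turn None
```

View pics/s1.png

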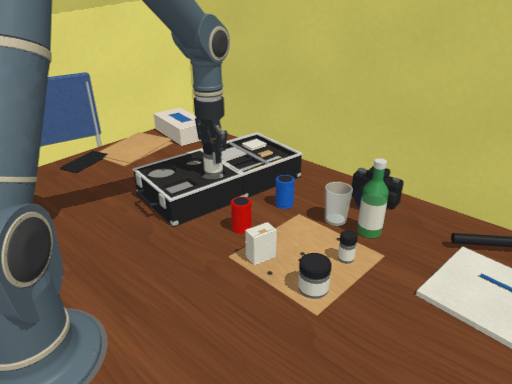

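The side view shows the jar held upright over the tall well at (212,165), with the other items undisturbed. Lower and release.

```bash
python3 -m pendant '[{"dp":[0,0,6],"turn":0,"jaw":40},{"dp":[0,0,11],"turn":0,"jaw":40},{"dp":[0,0,16],"turn":0,"jaw":40},{"dp":[0,0,19],"turn":0,"jaw":40},{"dp":[0,0,20],"turn":0,"jaw":40}]'
python3 -m pendant '[{"dp":[0,0,0],"turn":0,"jaw":40},{"dp":[0,0,0],"turn":0,"jaw":40},{"dp":[0,0,0],"turn":0,"jaw":100},{"dp":[0,0,0],"turn":0,"jaw":100},{"dp":[0,0,0],"turn":0,"jaw":100}]'
python3 -m pendant '[{"dp":[0,0,0],"turn":0,"jaw":100},{"dp":[0,0,-15],"turn":0,"jaw":100},{"dp":[0,0,-45],"turn":0,"jaw":100},{"dp":[0,0,-80],"turn":0,"jaw":100},{"dp":[0,0,-110],"turn":0,"jaw":100}]'
python3 - <<'E'
from h import *
go(.5745,-.2585,.205)
p=manip.get_image('wrist');cv2.imwrite('pics/w2.png',p['img'])
P=cloud(p).reshape(-1,3);q=P[(np.hypot(P[:,0]-.5725,P[:,1]-.1645)<.05)&(P[:,2]>.12)&(P[:,2]<.16)]
print(len(q),cv2.minAreaRect((q[:,:2]*1000).astype(np.float32)) if len(q) else 0,np.median(q[:,2]))
E
```

```text
clock: 7.1
position: [0.5722, 0.1644, 0.1045]
eef_rot: [180.0, -0.1, 164.8]
ft_force: [-5.7, -0.6, 15.8]
width: 0.0477
finger_force: 52.6
clock: 7.52
position: [0.5724, 0.1646, 0.1033]
eef_rot: [180.0, 0.0, 164.8]
ft_force: [-1.0, -0.1, -0.4]
width: 0.0817
finger_force: 0.0
clock: 7.93
position: [0.5723, 0.1644, 0.2147]
eef_rot: [-180.0, 0.0, 164.8]
ft_force: [0.5, 1.6, 0.2]
width: 0.0854
finger_force: 0.0
t 7.93 pos [0.5723 0.1644 0.2147] rot [-180.     0.   164.8] width 0.0854 F [0.5 1.6 0.2] grip 0.0
dp mm [-113.2 -407.4    9.7] turn None
3094 ((573.4273681640625, 164.8408966064453), (49.39474105834961, 49.1274299621582), 80.98094940185547) 0.14340187098291646
```

View pics/w2.png

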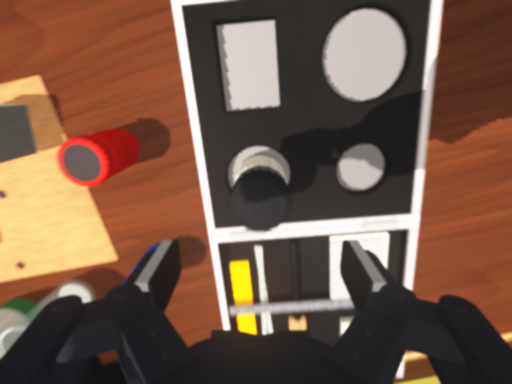

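The wrist view shows the tall jar standing in its well at (262,195), seated, with its top at 143 mm and centred to 1 mm. The other wells are clear. Next, the small jar.

```bash
python3 -m pendant '[{"dp":[-6,-20,0],"turn":0,"jaw":100},{"dp":[-14,-50,0],"turn":0,"jaw":100},{"dp":[-22,-80,0],"turn":0,"jaw":100},{"dp":[-31,-110,0],"turn":0,"jaw":100},{"dp":[-39,-140,0],"turn":0,"jaw":100}]'
python3 -m pendant '[{"dp":[-8,-28,0],"turn":0,"jaw":100},{"dp":[-16,-56,0],"turn":0,"jaw":100},{"dp":[-24,-84,0],"turn":0,"jaw":100},{"dp":[-31,-112,0],"turn":0,"jaw":100},{"dp":[-39,-140,0],"turn":0,"jaw":100}]'
python3 -m pendant '[{"dp":[-8,-30,0],"turn":0,"jaw":100},{"dp":[-16,-60,0],"turn":0,"jaw":100},{"dp":[-25,-90,0],"turn":0,"jaw":100},{"dp":[-32,-115,0],"turn":0,"jaw":100},{"dp":[-35,-127,0],"turn":0,"jaw":100}]'
python3 -m pendant '[{"dp":[0,0,0],"turn":0,"jaw":100},{"dp":[0,0,15],"turn":0,"jaw":100},{"dp":[0,0,45],"turn":0,"jaw":100},{"dp":[0,0,80],"turn":0,"jaw":100},{"dp":[0,0,110],"turn":0,"jaw":100}]'
python3 - <<'E'
from h import *
go(.5745,-.2585,.036)
E
```

```text
clock: 8.4
position: [0.573, 0.0178, 0.2131]
eef_rot: [180.0, 0.0, 164.8]
ft_force: [0.3, -0.4, 0.2]
width: 0.0853
finger_force: 0.0
clock: 8.82
position: [0.5737, -0.1275, 0.213]
eef_rot: [180.0, -0.0, 164.8]
ft_force: [0.2, 0.2, -0.1]
width: 0.0855
finger_force: 0.0
clock: 9.23
position: [0.5733, -0.2624, 0.2131]
eef_rot: [-179.9, 0.0, 164.5]
ft_force: [-0.2, -0.2, 0.8]
width: 0.0855
finger_force: 0.0
clock: 9.65
position: [0.5749, -0.2546, 0.1016]
eef_rot: [179.9, -0.0, 165.0]
ft_force: [-0.0, -0.1, -0.5]
width: 0.0855
finger_force: 0.0
t 9.65 pos [ 0.5749 -0.2546  0.1016] rot [179.9  -0.  165. ] width 0.0855 F [-0.  -0.1 -0.5] grip 0.0
dp mm [-0.6 -3.9 65.6] turn None
```

```bash
python3 -m pendant '[{"dp":[0,0,20],"turn":0,"jaw":100},{"dp":[0,0,40],"turn":0,"jaw":100},{"dp":[0,0,57],"turn":0,"jaw":100},{"dp":[0,0,67],"turn":0,"jaw":100},{"dp":[0,0,67],"turn":0,"jaw":100}]' 50
python3 -m pendant '[{"dp":[0,0,0],"turn":0,"jaw":30},{"dp":[0,0,0],"turn":0,"jaw":30},{"dp":[0,0,0],"turn":0,"jaw":30},{"dp":[0,0,0],"turn":0,"jaw":30},{"dp":[0,0,0],"turn":0,"jaw":30}]'
python3 -m pendant '[{"dp":[0,0,0],"turn":0,"jaw":30},{"dp":[0,0,0],"turn":0,"jaw":30},{"dp":[0,0,0],"turn":0,"jaw":30},{"dp":[0,0,0],"turn":0,"jaw":30},{"dp":[0,0,0],"turn":0,"jaw":30}]'
python3 -m pendant '[{"dp":[0,0,-10],"turn":0,"jaw":30},{"dp":[0,0,-30],"turn":0,"jaw":30},{"dp":[0,0,-60],"turn":0,"jaw":30},{"dp":[0,0,-90],"turn":0,"jaw":30},{"dp":[0,0,-120],"turn":0,"jaw":30}]'
python3 -m pendant '[{"dp":[0,0,-30],"turn":0,"jaw":30},{"dp":[0,0,-50],"turn":0,"jaw":30},{"dp":[0,0,-60],"turn":0,"jaw":30},{"dp":[0,0,-60],"turn":0,"jaw":30},{"dp":[0,0,-60],"turn":0,"jaw":30}]'
python3 - <<'E'
from h import *
go(.591,.267,.216)
E
```

```text
clock: 10.07
position: [0.5735, -0.2549, 0.0338]
eef_rot: [179.9, -0.3, 164.9]
ft_force: [-0.5, 0.8, 0.8]
width: 0.085
finger_force: 0.0
clock: 10.48
position: [0.5753, -0.2582, 0.0375]
eef_rot: [180.0, 0.1, 164.8]
ft_force: [0.1, 0.4, 4.0]
width: 0.0349
finger_force: 49.7
clock: 10.9
position: [0.5753, -0.2582, 0.0376]
eef_rot: [180.0, 0.1, 164.8]
ft_force: [-0.2, 0.6, 6.4]
width: 0.0353
finger_force: 49.9
clock: 11.32
position: [0.5737, -0.2579, 0.1576]
eef_rot: [-180.0, -0.1, 164.7]
ft_force: [0.3, -0.1, -0.1]
width: 0.035
finger_force: 49.8
clock: 11.73
position: [0.5739, -0.2576, 0.2158]
eef_rot: [180.0, -0.0, 164.8]
ft_force: [-0.2, 0.2, -0.5]
width: 0.035
finger_force: 49.8
t 11.73 pos [ 0.5739 -0.2576  0.2158] rot [180.   -0.  164.8] width 0.035 F [-0.2  0.2 -0.5] grip 49.8
dp mm [ 1.213e+02  5.107e+02 -2.000e-01] turn None
```

```bash
python3 -m pendant '[{"dp":[4,16,0],"turn":0,"jaw":30},{"dp":[10,42,0],"turn":0,"jaw":30},{"dp":[17,70,0],"turn":0,"jaw":30},{"dp":[23,99,0],"turn":0,"jaw":30},{"dp":[30,128,0],"turn":0,"jaw":30}]'
python3 -m pendant '[{"dp":[6,26,0],"turn":0,"jaw":30},{"dp":[12,51,0],"turn":0,"jaw":30},{"dp":[18,77,0],"turn":0,"jaw":30},{"dp":[24,102,0],"turn":0,"jaw":30},{"dp":[30,128,0],"turn":0,"jaw":30}]'
python3 -m pendant '[{"dp":[6,26,0],"turn":0,"jaw":30},{"dp":[12,51,0],"turn":0,"jaw":30},{"dp":[18,77,0],"turn":0,"jaw":30},{"dp":[24,102,0],"turn":0,"jaw":30},{"dp":[30,128,0],"turn":0,"jaw":30}]'
python3 -m pendant '[{"dp":[8,31,0],"turn":0,"jaw":30},{"dp":[16,62,0],"turn":0,"jaw":30},{"dp":[23,92,0],"turn":0,"jaw":30},{"dp":[29,115,0],"turn":0,"jaw":30},{"dp":[32,127,0],"turn":0,"jaw":30}]'
python3 -m pendant '[{"dp":[0,0,0],"turn":0,"jaw":30},{"dp":[0,0,15],"turn":0,"jaw":30},{"dp":[0,0,40],"turn":0,"jaw":30},{"dp":[0,0,70],"turn":0,"jaw":30},{"dp":[0,0,98],"turn":0,"jaw":30}]'
python3 - <<'E'
from h import *
go(.591,.267,.098)
E
```

```text
clock: 12.15
position: [0.5777, -0.125, 0.2138]
eef_rot: [-180.0, -0.3, 164.7]
ft_force: [0.5, 0.8, -1.0]
width: 0.0352
finger_force: 49.9
clock: 12.57
position: [0.5822, 0.0061, 0.2139]
eef_rot: [-179.9, -0.2, 164.8]
ft_force: [0.5, 0.5, -1.2]
width: 0.0349
finger_force: 49.9
clock: 12.98
position: [0.5869, 0.1371, 0.2138]
eef_rot: [-179.8, -0.2, 164.8]
ft_force: [-0.4, 0.7, -0.7]
width: 0.0352
finger_force: 49.9
clock: 13.4
position: [0.5887, 0.2714, 0.2133]
eef_rot: [-179.9, -0.2, 165.1]
ft_force: [-0.6, 0.8, -0.8]
width: 0.035
finger_force: 49.9
clock: 13.82
position: [0.591, 0.2639, 0.1168]
eef_rot: [-179.9, 0.0, 164.6]
ft_force: [-0.1, 0.1, -1.6]
width: 0.0346
finger_force: 49.9
t 13.82 pos [0.591  0.2639 0.1168] rot [-179.9    0.   164.6] width 0.0346 F [-0.1  0.1 -1.6] grip 49.9
dp mm [ 0.8  3.  18.8] turn None
```

```bash
python3 -m pendant '[{"dp":[0,0,6],"turn":0,"jaw":30},{"dp":[0,0,11],"turn":0,"jaw":30},{"dp":[0,0,16],"turn":0,"jaw":30},{"dp":[0,0,18],"turn":0,"jaw":30},{"dp":[0,0,19],"turn":0,"jaw":30}]'
python3 -m pendant '[{"dp":[0,0,0],"turn":0,"jaw":30},{"dp":[0,0,0],"turn":0,"jaw":30},{"dp":[0,0,0],"turn":0,"jaw":100},{"dp":[0,0,0],"turn":0,"jaw":100},{"dp":[0,0,0],"turn":0,"jaw":100}]'
python3 -m pendant '[{"dp":[0,0,0],"turn":0,"jaw":100},{"dp":[0,0,-15],"turn":0,"jaw":100},{"dp":[0,0,-45],"turn":0,"jaw":100},{"dp":[0,0,-80],"turn":0,"jaw":100},{"dp":[0,0,-115],"turn":0,"jaw":100}]'
python3 - <<'E'
from h import *
go(.4485,-.2565,.214)
p=manip.get_image('wrist')
P=cloud(p).reshape(-1,3);q=P[(np.hypot(P[:,0]-.591,P[:,1]-.267)<.05)&(P[:,2]>.115)&(P[:,2]<.15)]
print(len(q),cv2.minAreaRect((q[:,:2]*1000).astype(np.float32)) if len(q) else 0,np.median(q[:,2]))
E
```

```text
clock: 14.23
position: [0.5917, 0.2671, 0.1004]
eef_rot: [179.9, 0.1, 164.7]
ft_force: [0.2, -0.1, -0.1]
width: 0.0353
finger_force: 49.9
clock: 14.65
position: [0.5911, 0.2674, 0.0998]
eef_rot: [180.0, 0.0, 164.8]
ft_force: [0.3, 0.9, 0.5]
width: 0.0697
finger_force: 0.0
clock: 15.07
position: [0.5904, 0.2669, 0.2151]
eef_rot: [-179.9, -0.1, 164.8]
ft_force: [0.5, 0.3, -0.0]
width: 0.0852
finger_force: 0.0
t 15.07 pos [0.5904 0.2669 0.2151] rot [-1.799e+02 -1.000e-01  1.648e+02] width 0.0852 F [ 0.5  0.3 -0. ] grip 0.0
dp mm [  -0.6 -542.3    1.1] turn None
1498 ((591.60009765625, 268.1432800292969), (35.791839599609375, 36.81364440917969), 0.3366331160068512) 0.12930645604444876
```

Small jar seated (top 129 mm). Next, the wide jar.

```bash
python3 -m pendant '[{"dp":[0,-16,0],"turn":0,"jaw":100},{"dp":[0,-44,0],"turn":0,"jaw":100},{"dp":[0,-75,0],"turn":0,"jaw":100},{"dp":[0,-106,0],"turn":0,"jaw":100},{"dp":[0,-138,0],"turn":0,"jaw":100}]'
python3 -m pendant '[{"dp":[0,-28,0],"turn":0,"jaw":100},{"dp":[0,-56,0],"turn":0,"jaw":100},{"dp":[0,-84,0],"turn":0,"jaw":100},{"dp":[0,-112,0],"turn":0,"jaw":100},{"dp":[0,-140,0],"turn":0,"jaw":100}]'
python3 -m pendant '[{"dp":[0,-28,0],"turn":0,"jaw":100},{"dp":[0,-56,0],"turn":0,"jaw":100},{"dp":[0,-84,0],"turn":0,"jaw":100},{"dp":[0,-112,0],"turn":0,"jaw":100},{"dp":[0,-140,0],"turn":0,"jaw":100}]'
python3 -m pendant '[{"dp":[0,-30,0],"turn":0,"jaw":100},{"dp":[0,-60,0],"turn":0,"jaw":100},{"dp":[0,-88,0],"turn":0,"jaw":100},{"dp":[0,-112,0],"turn":0,"jaw":100},{"dp":[0,-124,0],"turn":0,"jaw":100}]'
python3 -m pendant '[{"dp":[0,0,0],"turn":0,"jaw":100},{"dp":[0,0,15],"turn":0,"jaw":100},{"dp":[0,0,45],"turn":0,"jaw":100},{"dp":[0,0,80],"turn":0,"jaw":100},{"dp":[0,0,100],"turn":0,"jaw":100}]'
python3 -m pendant '[{"dp":[0,0,0],"turn":0,"jaw":100},{"dp":[0,0,0],"turn":0,"jaw":100},{"dp":[0,0,0],"turn":0,"jaw":100},{"dp":[0,0,0],"turn":0,"jaw":100},{"dp":[0,0,0],"turn":0,"jaw":100}]'
python3 - <<'E'
from h import *
go(.4485,-.2565,.036)
E
```

```text
clock: 15.53
position: [0.5542, 0.133, 0.2143]
eef_rot: [180.0, 0.0, 164.8]
ft_force: [1.0, -0.2, -0.1]
width: 0.0854
finger_force: 0.0
clock: 15.95
position: [0.5174, -0.0023, 0.2144]
eef_rot: [180.0, 0.0, 164.8]
ft_force: [-0.3, 0.0, 0.8]
width: 0.0855
finger_force: 0.0
clock: 16.37
position: [0.4806, -0.1374, 0.2144]
eef_rot: [180.0, 0.0, 164.8]
ft_force: [0.1, -0.8, -0.1]
width: 0.0856
finger_force: 0.0
clock: 16.78
position: [0.4471, -0.2593, 0.2146]
eef_rot: [-179.9, 0.1, 164.5]
ft_force: [-0.2, 0.5, 0.4]
width: 0.0857
finger_force: 0.0
clock: 17.2
position: [0.4479, -0.2534, 0.1116]
eef_rot: [179.9, -0.2, 164.9]
ft_force: [0.1, 0.4, -0.6]
width: 0.0854
finger_force: 0.0
clock: 17.62
position: [0.4496, -0.2561, 0.1158]
eef_rot: [180.0, 0.2, 164.8]
ft_force: [-0.3, -0.3, 0.5]
width: 0.0856
finger_force: 0.0
t 17.62 pos [ 0.4496 -0.2561  0.1158] rot [180.    0.2 164.8] width 0.0856 F [-0.3 -0.3  0.5] grip 0.0
dp mm [ 1.  -0.7 79.8] turn None
```

```bash
python3 -m pendant '[{"dp":[0,0,20],"turn":0,"jaw":100},{"dp":[0,0,45],"turn":0,"jaw":100},{"dp":[0,0,65],"turn":0,"jaw":100},{"dp":[0,0,76],"turn":0,"jaw":100},{"dp":[0,0,78],"turn":0,"jaw":100}]' 60
python3 -m pendant '[{"dp":[0,0,0],"turn":0,"jaw":55},{"dp":[0,0,0],"turn":0,"jaw":55},{"dp":[0,0,0],"turn":0,"jaw":55},{"dp":[0,0,0],"turn":0,"jaw":55},{"dp":[0,0,0],"turn":0,"jaw":55}]'
python3 -m pendant '[{"dp":[0,0,0],"turn":0,"jaw":55},{"dp":[0,0,0],"turn":0,"jaw":55},{"dp":[0,0,0],"turn":0,"jaw":55},{"dp":[0,0,0],"turn":0,"jaw":55},{"dp":[0,0,0],"turn":0,"jaw":55}]'
python3 -m pendant '[{"dp":[0,0,-10],"turn":0,"jaw":55},{"dp":[0,0,-30],"turn":0,"jaw":55},{"dp":[0,0,-60],"turn":0,"jaw":55},{"dp":[0,0,-90],"turn":0,"jaw":55},{"dp":[0,0,-120],"turn":0,"jaw":55}]'
python3 -m pendant '[{"dp":[0,0,-30],"turn":0,"jaw":55},{"dp":[0,0,-50],"turn":0,"jaw":55},{"dp":[0,0,-60],"turn":0,"jaw":55},{"dp":[0,0,-60],"turn":0,"jaw":55},{"dp":[0,0,-60],"turn":0,"jaw":55}]'
python3 - <<'E'
from h import *
go(.489,.2855,.216)
E
```

```text
clock: 18.03
position: [0.448, -0.2553, 0.0353]
eef_rot: [180.0, -0.1, 164.8]
ft_force: [0.5, 0.7, 0.0]
width: 0.0855
finger_force: 0.0
clock: 18.45
position: [0.4496, -0.2565, 0.0377]
eef_rot: [-180.0, 0.2, 164.8]
ft_force: [-1.1, -0.2, 6.3]
width: 0.0606
finger_force: 65.2
clock: 18.87
position: [0.4496, -0.2565, 0.0377]
eef_rot: [-180.0, 0.2, 164.8]
ft_force: [-1.2, -0.1, 6.4]
width: 0.0611
finger_force: 65.3
clock: 19.28
position: [0.4477, -0.2555, 0.1578]
eef_rot: [180.0, -0.1, 164.7]
ft_force: [1.8, 0.7, -1.3]
width: 0.0608
finger_force: 65.4
clock: 19.7
position: [0.4481, -0.2553, 0.2159]
eef_rot: [180.0, -0.0, 164.8]
ft_force: [-0.3, 0.1, -2.3]
width: 0.0607
finger_force: 65.4
t 19.7 pos [ 0.4481 -0.2553  0.2159] rot [180.   -0.  164.8] width 0.0607 F [-0.3  0.1 -2.3] grip 65.4
dp mm [ 1.023e+02  5.326e+02 -1.000e-01] turn None
```

```bash
python3 -m pendant '[{"dp":[3,16,0],"turn":0,"jaw":55},{"dp":[9,44,0],"turn":0,"jaw":55},{"dp":[15,74,0],"turn":0,"jaw":55},{"dp":[20,104,0],"turn":0,"jaw":55},{"dp":[26,134,0],"turn":0,"jaw":55}]'
python3 -m pendant '[{"dp":[5,27,0],"turn":0,"jaw":55},{"dp":[10,54,0],"turn":0,"jaw":55},{"dp":[16,80,0],"turn":0,"jaw":55},{"dp":[21,107,0],"turn":0,"jaw":55},{"dp":[26,134,0],"turn":0,"jaw":55}]'
python3 -m pendant '[{"dp":[5,27,0],"turn":0,"jaw":55},{"dp":[10,54,0],"turn":0,"jaw":55},{"dp":[16,80,0],"turn":0,"jaw":55},{"dp":[21,107,0],"turn":0,"jaw":55},{"dp":[26,134,0],"turn":0,"jaw":55}]'
python3 -m pendant '[{"dp":[6,31,0],"turn":0,"jaw":55},{"dp":[12,62,0],"turn":0,"jaw":55},{"dp":[18,94,0],"turn":0,"jaw":55},{"dp":[22,118,0],"turn":0,"jaw":55},{"dp":[25,132,0],"turn":0,"jaw":55}]'
python3 -m pendant '[{"dp":[0,0,0],"turn":0,"jaw":55},{"dp":[0,0,15],"turn":0,"jaw":55},{"dp":[0,0,40],"turn":0,"jaw":55},{"dp":[0,0,70],"turn":0,"jaw":55},{"dp":[0,0,98],"turn":0,"jaw":55}]'
python3 - <<'E'
from h import *
go(.489,.2855,.098)
E
```

```text
clock: 20.12
position: [0.4572, -0.1181, 0.2142]
eef_rot: [-179.9, -0.2, 164.7]
ft_force: [0.6, 0.8, -2.3]
width: 0.061
finger_force: 65.6
clock: 20.53
position: [0.4672, 0.0177, 0.2143]
eef_rot: [-179.9, -0.2, 164.8]
ft_force: [0.6, -0.3, -2.2]
width: 0.061
finger_force: 65.6
clock: 20.95
position: [0.4773, 0.1534, 0.214]
eef_rot: [-179.8, -0.2, 164.8]
ft_force: [0.1, 0.7, -1.4]
width: 0.0606
finger_force: 65.6
clock: 21.37
position: [0.4878, 0.2897, 0.2137]
eef_rot: [-179.9, -0.2, 165.0]
ft_force: [0.2, -0.1, -1.2]
width: 0.0604
finger_force: 65.6
clock: 21.78
position: [0.4891, 0.2839, 0.1166]
eef_rot: [-179.9, -0.0, 164.6]
ft_force: [0.2, -0.1, -2.3]
width: 0.0611
finger_force: 65.6
t 21.78 pos [0.4891 0.2839 0.1166] rot [-179.9   -0.   164.6] width 0.0611 F [ 0.2 -0.1 -2.3] grip 65.6
dp mm [ 0.5  1.5 18.6] turn None
```

```bash
python3 -m pendant '[{"dp":[0,0,6],"turn":0,"jaw":55},{"dp":[0,0,11],"turn":0,"jaw":55},{"dp":[0,0,16],"turn":0,"jaw":55},{"dp":[0,0,18],"turn":0,"jaw":55},{"dp":[0,0,19],"turn":0,"jaw":55}]'
python3 -m pendant '[{"dp":[0,0,0],"turn":0,"jaw":55},{"dp":[0,0,0],"turn":0,"jaw":55},{"dp":[0,0,0],"turn":0,"jaw":100},{"dp":[0,0,0],"turn":0,"jaw":100},{"dp":[0,0,0],"turn":0,"jaw":100}]'
python3 -m pendant '[{"dp":[0,0,0],"turn":0,"jaw":100},{"dp":[0,0,-15],"turn":0,"jaw":100},{"dp":[0,0,-45],"turn":0,"jaw":100},{"dp":[0,0,-80],"turn":0,"jaw":100},{"dp":[0,0,-115],"turn":0,"jaw":100}]'
python3 - <<'E'
from h import *
go(.4555,-.110,.214,162.9)
p=manip.get_image('wrist')
P=cloud(p).reshape(-1,3);q=P[(np.hypot(P[:,0]-.489,P[:,1]-.2855)<.05)&(P[:,2]>.115)&(P[:,2]<.15)]
print(len(q),cv2.minAreaRect((q[:,:2]*1000).astype(np.float32)) if len(q) else 0,np.median(q[:,2]))
E
```

```text
clock: 22.2
position: [0.4901, 0.2866, 0.1002]
eef_rot: [179.9, 0.1, 164.7]
ft_force: [-0.5, -1.2, -2.9]
width: 0.0607
finger_force: 65.8
clock: 22.62
position: [0.4898, 0.2868, 0.0999]
eef_rot: [179.9, 0.0, 164.8]
ft_force: [-0.7, 0.5, 0.0]
width: 0.0855
finger_force: 0.0
clock: 23.03
position: [0.489, 0.2862, 0.2153]
eef_rot: [-179.9, -0.0, 164.8]
ft_force: [1.5, 0.9, -0.7]
width: 0.0854
finger_force: 0.0
t 23.03 pos [0.489  0.2862 0.2153] rot [-179.9   -0.   164.8] width 0.0854 F [ 1.5  0.9 -0.7] grip 0.0
dp mm [ -71.8 -391.1    1.3] turn 1.9
4272 ((489.8538513183594, 287.74560546875), (62.157135009765625, 62.5265007019043), 1.9195002317428589) 0.1314994832717547
```

Wide jar seated (top 131.5 mm). Now the carton.

```bash
python3 -m pendant '[{"dp":[-3,-16,0],"turn":0,"jaw":100},{"dp":[-8,-44,0],"turn":0,"jaw":100},{"dp":[-13,-72,0],"turn":0,"jaw":100},{"dp":[-18,-102,0],"turn":0,"jaw":100},{"dp":[-24,-132,0],"turn":0,"jaw":100}]'
python3 -m pendant '[{"dp":[-5,-27,0],"turn":0,"jaw":100},{"dp":[-10,-54,0],"turn":0,"jaw":100},{"dp":[-14,-80,0],"turn":0,"jaw":100},{"dp":[-19,-106,0],"turn":0,"jaw":100},{"dp":[-24,-132,0],"turn":0,"jaw":100}]'
python3 -m pendant '[{"dp":[-5,-27,0],"turn":0.5,"jaw":100},{"dp":[-10,-54,0],"turn":1,"jaw":100},{"dp":[-16,-84,0],"turn":1.5,"jaw":100},{"dp":[-21,-112,0],"turn":2,"jaw":100},{"dp":[-23.5,-126.5,0],"turn":2,"jaw":100}]'
python3 -m pendant '[{"dp":[0,0,0],"turn":0,"jaw":100},{"dp":[0,0,15],"turn":0,"jaw":100},{"dp":[0,0,45],"turn":0,"jaw":100},{"dp":[0,0,80],"turn":0,"jaw":100},{"dp":[0,0,100],"turn":0,"jaw":100}]'
python3 -m pendant '[{"dp":[0,0,0],"turn":0,"jaw":100},{"dp":[0,0,0],"turn":0,"jaw":100},{"dp":[0,0,0],"turn":0,"jaw":100},{"dp":[0,0,0],"turn":0,"jaw":100},{"dp":[0,0,0],"turn":0,"jaw":100}]'
python3 - <<'E'
from h import *
go(.4555,-.110,.037,162.9)
E
```

```text
clock: 23.5
position: [0.4767, 0.1507, 0.2134]
eef_rot: [-179.9, -0.1, 164.8]
ft_force: [0.5, 0.2, 0.5]
width: 0.0857
finger_force: 0.0
clock: 23.92
position: [0.4651, 0.0172, 0.2135]
eef_rot: [-180.0, -0.1, 164.7]
ft_force: [0.1, 0.1, 0.4]
width: 0.0851
finger_force: 0.0
clock: 24.33
position: [0.454, -0.1131, 0.2137]
eef_rot: [-179.9, -0.1, 162.5]
ft_force: [0.4, 0.8, 0.1]
width: 0.0849
finger_force: 0.0
clock: 24.75
position: [0.4536, -0.1079, 0.1113]
eef_rot: [-180.0, -0.3, 162.8]
ft_force: [0.3, 0.9, -0.7]
width: 0.0854
finger_force: 0.0
clock: 25.17
position: [0.4568, -0.109, 0.1156]
eef_rot: [179.9, 0.2, 162.8]
ft_force: [0.5, -0.2, -0.2]
width: 0.0852
finger_force: 0.0
t 25.17 pos [ 0.4568 -0.109   0.1156] rot [179.9   0.2 162.8] width 0.0852 F [ 0.5 -0.2 -0.2] grip 0.0
dp mm [ 1.  -1.3 78.6] turn -0.1
```

```bash
python3 -m pendant '[{"dp":[0,0,20],"turn":0,"jaw":100},{"dp":[0,0,45],"turn":0,"jaw":100},{"dp":[0,0,65],"turn":0,"jaw":100},{"dp":[0,0,75],"turn":0,"jaw":100},{"dp":[0,0,77],"turn":0,"jaw":100}]' 45
python3 -m pendant '[{"dp":[0,0,0],"turn":0,"jaw":30},{"dp":[0,0,0],"turn":0,"jaw":30},{"dp":[0,0,0],"turn":0,"jaw":30},{"dp":[0,0,0],"turn":0,"jaw":30},{"dp":[0,0,0],"turn":0,"jaw":30}]'
python3 -m pendant '[{"dp":[0,0,0],"turn":0,"jaw":30},{"dp":[0,0,0],"turn":0,"jaw":30},{"dp":[0,0,0],"turn":0,"jaw":30},{"dp":[0,0,0],"turn":0,"jaw":30},{"dp":[0,0,0],"turn":0,"jaw":30}]'
python3 -m pendant '[{"dp":[0,0,-10],"turn":0,"jaw":30},{"dp":[0,0,-30],"turn":0,"jaw":30},{"dp":[0,0,-60],"turn":0,"jaw":30},{"dp":[0,0,-90],"turn":0,"jaw":30},{"dp":[0,0,-120],"turn":0,"jaw":30}]'
python3 -m pendant '[{"dp":[0,0,-30],"turn":0,"jaw":30},{"dp":[0,0,-50],"turn":0,"jaw":30},{"dp":[0,0,-60],"turn":0,"jaw":30},{"dp":[0,0,-60],"turn":0,"jaw":30},{"dp":[0,0,-60],"turn":0,"jaw":30}]'
python3 - <<'E'
from h import *
go(.470,.183,.217,170)
E
```

```text
clock: 25.58
position: [0.4553, -0.1088, 0.0365]
eef_rot: [-180.0, -0.1, 162.8]
ft_force: [-0.8, 0.8, 0.3]
width: 0.0856
finger_force: 0.0
clock: 26.0
position: [0.4567, -0.1092, 0.0383]
eef_rot: [180.0, 0.1, 162.8]
ft_force: [0.0, 0.0, 6.0]
width: 0.0356
finger_force: 45.8
clock: 26.42
position: [0.4567, -0.1091, 0.0383]
eef_rot: [180.0, 0.1, 162.8]
ft_force: [-1.2, 0.7, 6.9]
width: 0.0355
finger_force: 45.8
clock: 26.83
position: [0.4551, -0.1091, 0.1588]
eef_rot: [-180.0, -0.1, 162.7]
ft_force: [0.8, 0.4, -0.4]
width: 0.0356
finger_force: 45.1
clock: 27.25
position: [0.4553, -0.1088, 0.217]
eef_rot: [180.0, -0.0, 162.8]
ft_force: [1.1, -0.3, -1.2]
width: 0.0354
finger_force: 45.1
t 27.25 pos [ 0.4553 -0.1088  0.217 ] rot [180.   -0.  162.8] width 0.0354 F [ 1.1 -0.3 -1.2] grip 45.1
dp mm [ 72.3 283.1  -0. ] turn -7.2
```

```bash
python3 -m pendant '[{"dp":[4,16,0],"turn":0,"jaw":30},{"dp":[11,44,0],"turn":0,"jaw":30},{"dp":[19,76,0],"turn":0,"jaw":30},{"dp":[28,110,0],"turn":0,"jaw":30},{"dp":[37,144,0],"turn":0,"jaw":30}]'
python3 -m pendant '[{"dp":[9,34,0],"turn":-2,"jaw":30},{"dp":[17,68,0],"turn":-4,"jaw":30},{"dp":[25,100,0],"turn":-6,"jaw":30},{"dp":[32,126,0],"turn":-7,"jaw":30},{"dp":[36,140,0],"turn":-7,"jaw":30}]'
python3 -m pendant '[{"dp":[0,0,0],"turn":0,"jaw":30},{"dp":[0,0,15],"turn":0,"jaw":30},{"dp":[0,0,40],"turn":0,"jaw":30},{"dp":[0,0,70],"turn":0,"jaw":30},{"dp":[0,0,95],"turn":0,"jaw":30}]'
python3 -m pendant '[{"dp":[0,0,0],"turn":0,"jaw":30},{"dp":[0,0,0],"turn":0,"jaw":30},{"dp":[0,0,0],"turn":0,"jaw":30},{"dp":[0,0,0],"turn":0,"jaw":30},{"dp":[0,0,0],"turn":0,"jaw":30}]'
python3 - <<'E'
from h import *
go(.470,.183,.1,170)
E
```

```text
clock: 27.67
position: [0.4616, 0.0405, 0.2153]
eef_rot: [-179.9, -0.2, 162.7]
ft_force: [1.5, 0.5, -1.4]
width: 0.0355
finger_force: 45.1
clock: 28.08
position: [0.4686, 0.1875, 0.2148]
eef_rot: [-179.9, -0.2, 170.1]
ft_force: [0.2, -0.2, -1.0]
width: 0.0352
finger_force: 45.2
clock: 28.5
position: [0.4688, 0.1818, 0.1195]
eef_rot: [-179.8, -0.1, 169.7]
ft_force: [-0.9, -0.6, -0.8]
width: 0.0359
finger_force: 45.2
clock: 28.92
position: [0.4712, 0.184, 0.1237]
eef_rot: [179.9, 0.1, 169.8]
ft_force: [0.2, -1.0, -1.9]
width: 0.0352
finger_force: 45.2
t 28.92 pos [0.4712 0.184  0.1237] rot [1.799e+02 1.000e-01 1.698e+02] width 0.0352 F [ 0.2 -1.  -1.9] grip 45.2
dp mm [ 1.  -1.2 23.7] turn -0.2
```

```bash
python3 -m pendant '[{"dp":[0,0,8],"turn":0,"jaw":30},{"dp":[0,0,14],"turn":0,"jaw":30},{"dp":[0,0,19],"turn":0,"jaw":30},{"dp":[0,0,21],"turn":0,"jaw":30},{"dp":[0,0,22],"turn":0,"jaw":30}]'
python3 -m pendant '[{"dp":[0,0,0],"turn":0,"jaw":30},{"dp":[0,0,0],"turn":0,"jaw":30},{"dp":[0,0,0],"turn":0,"jaw":100},{"dp":[0,0,0],"turn":0,"jaw":100},{"dp":[0,0,0],"turn":0,"jaw":100}]'
python3 -m pendant '[{"dp":[0,0,0],"turn":0,"jaw":100},{"dp":[0,0,-15],"turn":0,"jaw":100},{"dp":[0,0,-45],"turn":0,"jaw":100},{"dp":[0,0,-80],"turn":0,"jaw":100},{"dp":[0,0,-115],"turn":0,"jaw":100}]'
python3 -m pendant '[{"dp":[0,-25,0],"turn":0,"jaw":100},{"dp":[0,-55,0],"turn":0,"jaw":100},{"dp":[0,-90,0],"turn":0,"jaw":100},{"dp":[0,-120,0],"turn":0,"jaw":100},{"dp":[0,-150,0],"turn":0,"jaw":100}]'
python3 -m pendant '[{"dp":[0,-25,0],"turn":0,"jaw":100},{"dp":[0,-45,0],"turn":0,"jaw":100},{"dp":[0,-50,0],"turn":0,"jaw":100},{"dp":[0,-50,0],"turn":0,"jaw":100},{"dp":[0,-50,0],"turn":0,"jaw":100}]'
python3 - <<'E'
from h import *
p=manip.get_image('top');P=cloud(p).reshape(-1,3)
for n,x,y,zt in [('tall',.571,.163,.144),('small',.5896,.266,.130),('wide',.487,.2846,.132),('carton',.468,.182,.138)]:
    q=P[(np.hypot(P[:,0]-x,P[:,1]-y)<.055)&(abs(P[:,2]-zt)<.008)]
    print(n,len(q),[np.round(k,1) for k in cv2.minAreaRect((q[:,:2]*1000).astype(np.float32))],'exp',x,y,zt,'z',np.percentile(q[:,2],[5,50,95]).round(4))
cv2.imwrite('pics/t9.png',cv2.resize(p['img'][50:270,110:410],None,fx=2.5,fy=2.5,interpolation=cv2.INTER_CUBIC))
E
```

```text
clock: 29.33
position: [0.4695, 0.1837, 0.1004]
eef_rot: [-180.0, -0.1, 169.8]
ft_force: [-5.1, -1.4, 13.9]
width: 0.0354
finger_force: 46.9
clock: 29.75
position: [0.4705, 0.1839, 0.1002]
eef_rot: [180.0, 0.0, 169.8]
ft_force: [0.8, 0.5, -0.3]
width: 0.0705
finger_force: 0.0
clock: 30.17
position: [0.4698, 0.1835, 0.2161]
eef_rot: [-179.9, -0.1, 169.8]
ft_force: [1.1, -0.1, -0.5]
width: 0.0856
finger_force: 0.0
clock: 30.58
position: [0.4431, 0.0347, 0.2154]
eef_rot: [180.0, 0.0, 169.8]
ft_force: [0.2, -1.2, 0.4]
width: 0.0855
finger_force: 0.0
clock: 31.0
position: [0.435, -0.0121, 0.2153]
eef_rot: [180.0, 0.0, 169.8]
ft_force: [-0.7, 0.2, -0.1]
width: 0.0853
finger_force: 0.0
tall 383 [array([571.4, 162.3]), array([47.9, 47.5]), np.float64(0.5)] exp 0.571 0.163 0.144 z [0.142  0.1442 0.1467]
small 204 [array([589.9, 264.9]), array([35.2, 35.8]), np.float64(73.2)] exp 0.5896 0.266 0.13 z [0.1271 0.1302 0.1326]
wide 609 [array([488.4, 285.1]), array([61.7, 61. ]), np.float64(47.4)] exp 0.487 0.2846 0.132 z [0.1287 0.1325 0.1347]
carton 429 [array([467.8, 182.2]), array([37.1, 58. ]), np.float64(79.2)] exp 0.468 0.182 0.138 z [0.1352 0.1381 0.1406]
```

View pics/t9.png

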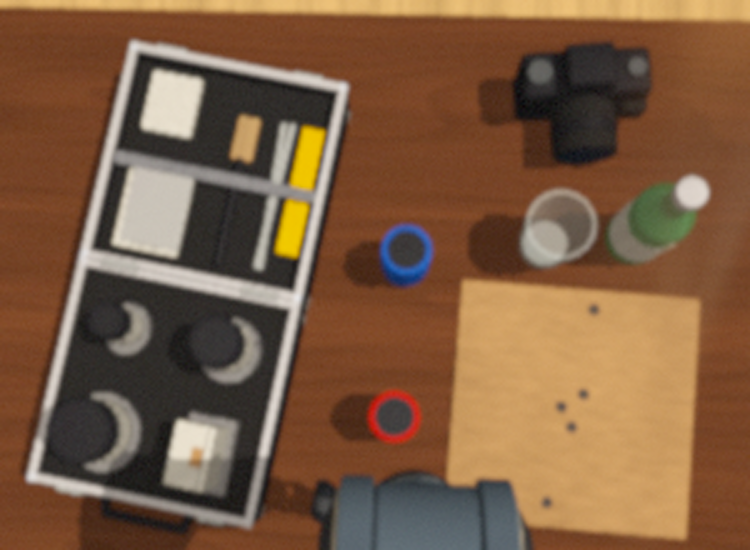

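The final view shows all four items upright in their wells: small (110,325), tall (222,345), wide (90,430) and carton (198,450). They are within 2 mm of centre and at the expected heights. The bottle, glass and look-alikes are unmoved.

```bash
python3 -c "
from rig import manip
print(manip.sign_off())"
```

```text
the job is handed in; nothing more can be done
None
```

The kit is packed: the three jars and the carton stand upright on the floors of their own wells, within about 2 mm of centre in the last top view. The bottle and glass did not move, and the job was handed in at about 31 s; the sign-off call returned no verdict.

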